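# Find and hold down the heavy side of a feeder's eccentric drum

## Robot

A 6-joint arm with a two-finger parallel gripper is mounted at the origin on the work surface. World frame = base frame: x ahead of the robot, y to its left, z up, the work surface at z = 0. Lengths are in m, angles in rad, forces in N, time in s.
With the tool pointing down it reaches from about 0.225 to 0.725 m from the base axis. Payload 3.1 kg.
Tool frame: the origin (TCP) lies midway between the tips of the shut fingers; the grasp point (between the pads) lies 19 mm behind it; z points along the fingers, y is the line along which they close (so a half turn about z gives the same grasp; the last joint's range is limited). The gripper opens to 85 mm and grips with 20 to 120 N. Pads are 22 mm wide; open, the fingers measure 114 mm over their backs; the gripper's body (76 mm by 85 mm) begins 54 mm behind the grasp point. The pads swing forward as they close: fully open they stand 13 mm farther back than shut.
Start: joints at [-1.297, 0.048, 0.099, 1.622, 0, 1.443], TCP at [0.205, -0.483, 0.231] pointing down, gripper open.
Joint ranges: [-2.91, 2.91], [-0.99, 1.94], [-1.21, 1.42], [-2.12, 2.29], [-1.49, 1.47], [-3.14, 3.14]. Speed limits (rad/s): [2.79, 2.79, 3.14, 3.14, 3.14, 3.14].

## Interface

Orientations are given as a unit quaternion [w, x, y, z].
In Python, from rig import arm gives the robot as it stands.
- The arm moves only by the tool apply_moves, never from a script. Its argument "series" is a list that holds one entry, the list of rows, each a list of 4 numbers: the shift along the tool's x, y, z as a fraction of full scale, then the turn about the tool's z as a fraction of full scale. In form: [[[dx, dy, dz, yaw], ...]]. A call has 1 to 20 rows; each row shifts and turns the commanded pose from where the row before left it, along the tool's axes as they then stand; what a row does not reach is not made up. Full scale, the value 1, is 250 mm for a shift and 180 degrees for a turn. A row lasts 1/12 s, in which the tool goes at most 41.7 mm and 7.16 degrees, less where a joint would pass 70% of its speed; a pose out of reach is approached as far as the arm can. A call with a number of a shift or a turn outside -1 to 1 is refused whole. A call with a gripper value outside its range is refused whole. "grip" is the opening, from 0 (shut) to 1 (fully open), set as the call begins (left out, the last holds). The fingers move at their own pace and stop on an object; "grip_force" is the grip in N (left out, the last holds). Time passes only in rows, so rows that do not move let the fingers close. It gives the time, the measured TCP pose, the force, the opening and the grip force at its end, in the units of the state.
- arm.sense(): the state, without advancing time (a new reading comes with each control period).
- arm.get_image(name): name is "scene" or "top" or "wrist"; returns the picture (384x512x3 uint8, blue, green, red); there is no depth.
- arm.camera_info(name): a dict with "camera_matrix" (3x3 intrinsics, pixels), "R" (3x3) and "t" (3): a world point X has camera coordinates R X + t. Camera axes: x right, y down, z forward; pixel columns grow to the right and rows downward; lengths in m; the calibration is good to about 2 mm. A picture is of the moment at which its call begins: read the wrist's pose just before it. camera_info takes no time and is no camera call; for the wrist camera it gives the pose at the moment of the call.
- arm.hand_in(): hands the job in; it is judged then, once.
Trained networks look in the newest picture that a camera, given by its name, has taken for a name from the list of things; names that differ only in an ending like _2 or _b are one class to them, and where a whole thing is asked for, a point or a joint stands for the part that bears it (a point fixed in the world has none). Each returns a list of dicts, best first, with "conf" (0 to 1); they miss things now and then, are a little off and sometimes report something else, mostly with a low value. They report only what shows in the picture. A call takes as long as a camera call.
- arm.spot_in(camera, name): "position" ([x, y, z] in m, in world coordinates, good to about 4 mm: the middle of the surface that is visible of it).
The state is a dict: "time_s": time; "q": joint angles; "joint_velocities": joint speeds; "tau": joint torques, N m; "position": TCP position; "tcp_rot": TCP orientation; "ft_force": force on the tool from outside, world axes, zero at the start; "ft_torque": the same for the moment, N m; "opening": finger opening in m; "gripper_force": force on a finger pad.
Only numpy, scipy, OpenCV 4.12 (cv2) and the standard library are available. Lean on these libraries where they do the work, as an engineer would, in place of code of your own. Each camera call takes 0.05 s, during which the arm holds its last target. There are 200 camera calls.

## Task

The closed grey drum on the bench test stand hides an eccentric weight, and its stiff seal keeps it wherever it is left. Take the red crank handle in the gripper, crank the drum round slowly and feel where its heavy side is, then bring the heavy side to the very bottom (within about fifteen degrees) and finish while still holding the handle there, gripped and still, so that a colleague can paint a mark on top. Leave the paint jar, the wrench and the parts tray where they are.

Things in the scene. Friction and masses are not known exactly. Their poses are not given: they have to be found in the camera images.
- stand: Fixed pale-green pedestal on a black base plate (150 x 150 x 16 mm), carrying a grey drum (130 mm diameter, 44 mm thick) on a level axle 135 mm above the table. Origin on the table below the drum's centre; z up, y along the axle. The pedestal is on the drum's +y side, the crank on its -y face (at y = -22 mm). The drum turns endlessly both ways, with a constant dry drag of about 0.26 N m.
- hub (a point): Point on the axle line 135 mm above the table, 85 mm from the drum's centre on the crank side: centre of the circle (45 mm radius, square to the axle) on which sleeve runs. Axes as stand.
- drum: The grey drum, 130 mm diameter. Origin at its centre on the axle; y along the axle as for the stand, z points to the crank handle. A weight inside cannot be seen; its angle to the handle differs each time. Its pull about the axle peaks at 0.16 to 0.23 N m with the heavy side level with the axle, nil straight above or below: less than the drag, so the drum stays where left.
- sleeve: Red crank handle; origin in its middle, where to grip it: a level sleeve 22 mm in diameter, 56 mm long, parallel to the axle (its y), 45 mm off it, 35 mm clear of the drum's face. It spins freely on its 10 mm stud, so a gripper pointing down can hold it all the way round. A boss across the drum balances it: the handle's place tells nothing of the heavy side.
- paint: Bystander: glass paint jar with a yellow cap, 42 mm diameter, 55 mm high. Origin under its centre.
- wrench: Bystander: steel wrench, 150 mm long, lying flat. Origin under its middle, length along x.
- tray: Bystander: green open parts tray, 90 x 120 x 30 mm. Origin under its centre.

How it is judged:
By the outcome, as a careful person would: the job done as asked, in the order asked, and still so for the second after the job is handed in, while the arm keeps its last pose, push and grip.
It also fails if it takes over 70 s, if anything falls off the work surface, if the arm or the gripper's body presses on something with over 40 N, if the wrist force passes 120 N, or if a joint passes its speed limit or range.

## Working session

There is one attempt and no reset: what is moved stays moved. The work goes in short steps, Python scripts to look and compute and a tool call to move; the robot and the scene stay as the last step left them, time stands still between calls to the robot, and variables do not carry over. Pictures are saved under pics/ and viewed, at most 10 in all, crops included, and the job is handed in when it is done.

Besides the shell and the picture viewer there is one more tool, called after "Call:" by a JSON object that holds its "api" and its "payload". apply_moves: Moves the arm, as the interface text tells. Its arguments: {"type":"object","properties":{"series":{"type":"array"},"grip":{"type":"number"},"grip_force":{"type":"number"}},"required":["series"]}

```bash
mkdir -p pics; python3 - <<'E'
from rig import arm
import cv2,numpy as np
s=arm.sense()
print({k:np.round(v,4).tolist() for k,v in s.items()})
a=arm.get_image("scene");b=arm.get_image("top")
cv2.imwrite("pics/a.png",np.vstack([a,b])[:, :]) 
cv2.imwrite("pics/s.png",a);cv2.imwrite("pics/t.png",b)
for c in("scene","top"):
  for n in("stand","drum","sleeve","paint","wrench","tray"):
    r=arm.spot_in(c,n); print(c,n,[(np.round(d["position"],3).tolist(),round(d["conf"],2)) for d in r[:2]])
E
```

```text
{'time_s': 0.0, 'q': [-1.2968, 0.0487, 0.0976, 1.622, -0.0, 1.443], 'joint_velocities': [0.0019, -0.0002, 0.0015, 0.0014, -0.001, -0.0002], 'tau': [-0.0002, -33.8779, 32.0016, 0.0203, -0.0002, 0.0], 'position': [0.2051, -0.4826, 0.2301], 'tcp_rot': [-0.0012, 0.9799, 0.1996, -0.0001], 'ft_force': [-0.0031, 0.129, -0.1979], 'ft_torque': [0.0362, -0.0537, -0.0091], 'gripper_force': 0.0, 'opening': 0.0852}
scene stand [([0.59, 0.139, 0.134], 0.6)]
scene drum [([0.584, 0.139, 0.167], 0.88)]
scene sleeve [([0.587, 0.058, 0.188], 0.62)]
scene paint [([0.713, 0.18, 0.045], 0.57)]
scene wrench [([0.431, 0.138, 0.004], 0.83)]
scene tray [([0.578, -0.07, 0.005], 0.63)]
top stand [([0.566, 0.162, 0.16], 0.88)]
top drum [([0.573, 0.134, 0.19], 0.74)]
top sleeve [([0.575, 0.066, 0.189], 0.92)]
top paint [([0.709, 0.191, 0.054], 0.9)]
top wrench [([0.43, 0.149, 0.007], 0.96)]
top tray [([0.59, -0.067, 0.005], 0.57)]
```

View pics/s.png

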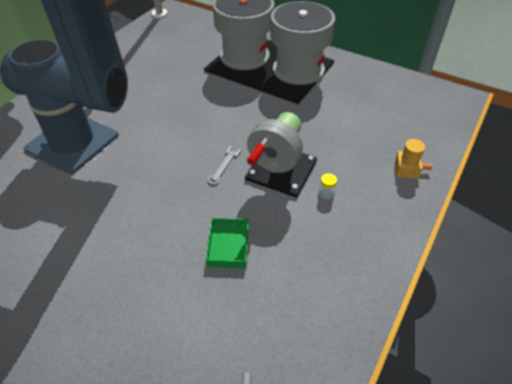

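View pics/t.png

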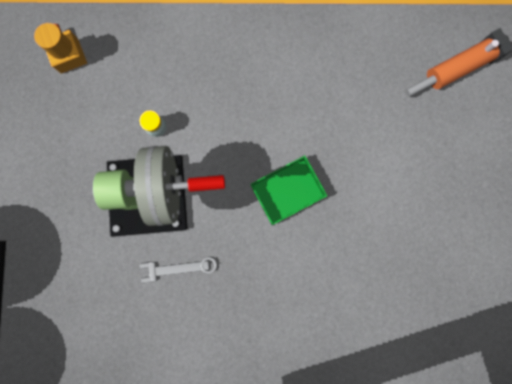

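The scene and top views show the stand with its red sleeve, about (206,183) in the top view. The plate corners are near (107,161), (184,155), (187,229) and (111,236). Next I'll fit the stand's pose.

```bash
cat > h.py <<'E'
from rig import arm
import cv2,numpy as np
def ray(c,u,v):
    i=arm.camera_info(c);R=np.array(i["R"]);t=np.array(i["t"]);d=R.T@np.linalg.inv(np.array(i["camera_matrix"]))@[u,v,1]
    return -R.T@t,d
def at(c,u,v,z):
    o,d=ray(c,u,v);return o+d*(z-o[2])/d[2]
def red(im):
    h=cv2.cvtColor(im,cv2.COLOR_BGR2HSV);m=(((h[...,0]<6)|(h[...,0]>174))&(h[...,1]>170)&(h[...,2]>60)).astype(np.uint8)
    n,l,s,c=cv2.connectedComponentsWithStats(m)
    return l,s,c
E
python3 - <<'E'
from h import *
b=cv2.imread("pics/t.png");a=cv2.imread("pics/s.png")
P=[at("top",u,v,.016) for u,v in((107,161),(184,155),(187,229),(111,236))]
P=np.array(P);print(P.round(3).tolist(),P.mean(0).round(4))
# black plate mask fit
g=b.max(2);m=(g[140:250,95:200]<45).astype(np.uint8);ys,xs=np.nonzero(m);r=cv2.minAreaRect(np.c_[xs+95,ys+140].astype(np.float32));print(r)
B=np.array([at("top",u,v,.016) for u,v in cv2.boxPoints(r)]);print(B.round(4).tolist(),B.mean(0).round(4))
ctr={}
for n,im,roi in(("top",b,(190,228,165,205)),("scene",a,(240,275,135,170))):
    l,s,c=red(im)
    for k in range(1,len(s)):
        if s[k][4]>40 and roi[0]<c[k][0]<roi[1] and roi[2]<c[k][1]<roi[3]:
            ys,xs=np.nonzero(l==k);rr=cv2.minAreaRect(np.c_[xs,ys].astype(np.float32));print(n,c[k],rr,s[k])
            ctr[n]=c[k]
            bp=cv2.boxPoints(rr)
            if n=="top":print([at("top",u,v,.18).round(4).tolist() for u,v in bp])
o1,d1=ray("top",*ctr["top"]);o2,d2=ray("scene",*ctr["scene"])
x=np.linalg.lstsq(np.c_[d1,-d2],o2-o1,rcond=None)[0];print(o1+d1*x[0],o2+d2*x[1])
E
```

```text
[[0.638, 0.287, 0.016], [0.651, 0.135, 0.016], [0.506, 0.125, 0.016], [0.491, 0.272, 0.016]] [0.5713 0.2047 0.016 ]
((146.8595428466797, 195.22470092773438), (73.22465515136719, 76.34104919433594), 85.13549041748047)
[[0.6358, 0.2893, 0.016], [0.6501, 0.1392, 0.016], [0.5068, 0.123, 0.016], [0.4927, 0.2704, 0.016]] [0.5713 0.2055 0.016 ]
top [206.03164557 182.97046414] ((206.13119506835938, 182.94259643554688), (13.30875301361084, 35.94268798828125), 84.80557250976562) [188 176  37  15 474]
[[0.5838, 0.0972, 0.18], [0.5894, 0.0416, 0.18], [0.5687, 0.0394, 0.18], [0.5631, 0.0947, 0.18]]
scene [255.83977901 153.55248619] ((255.64804077148438, 153.5640106201172), (8.538148880004883, 21.946203231811523), 34.695152282714844) [248 143  17  22 181]
[0.57603028 0.06822424 0.18120039] [0.57656657 0.06868374 0.18132588]
```

The sleeve centre is about (0.576, 0.068, 0.179) and the stand yaw about 5.6°, so the hub is about (0.585, 0.068, 0.135). I'll turn and raise first.

Call:
{"api": "apply_moves", "payload": {"series": [[[0,0,-0.02,-0.0336],[0,0,-0.02,-0.0336],[0,0,-0.02,-0.0336],[0,0,-0.02,-0.0336],[0,0,-0.02,-0.0336],[0,0,-0.02,-0.0336],[0,0,-0.02,-0.0336],[0,0,-0.02,-0.0336],[0,0,0,-0.0336],[0,0,0,-0.0336],[0,0,0,-0.0336],[0,0,0,-0.0336],[0,0,0,0]]], "grip": 1}}

```text
time_s: 1.78
position: [0.2053, -0.4832, 0.2714]
tcp_rot: [0.0, 0.671, 0.741, -0.0]
ft_force: [0.0, 0.1, 0.3]
opening: 0.0852
gripper_force: 0.0
```

Call:
{"api": "apply_moves", "payload": {"series": [[[0.06,0.05,0,0],[0.1,0.083,0,0],[0.112,0.0924,0,0],[0.112,0.0924,0,0],[0.112,0.0924,0,0],[0.112,0.0924,0,0],[0.112,0.0924,0,0],[0.112,0.0924,0,0],[0.112,0.0924,0,0],[0.112,0.0924,0,0],[0.112,0.0924,0,0],[0.112,0.0924,0,0],[0.112,0.0924,0,0],[0.112,0.0924,0,0],[0.112,0.0924,0,0],[0.112,0.0924,0,0],[0.112,0.0924,0,0],[0.112,0.0924,0,0],[0.096,0.0806,0,0],[0,0,0,0]]]}}

```text
time_s: 3.45
position: [0.5784, 0.0724, 0.2693]
tcp_rot: [-0.001, 0.671, 0.742, 0.001]
ft_force: [-1.0, -0.7, -1.6]
opening: 0.0856
gripper_force: 0.0
```

```bash
python3 - <<'E'
from h import *
s=arm.sense();print(np.round(s["position"],4),np.round(s["tcp_rot"],4),np.round(s["q"],3),np.round(s["ft_force"],2))
w=arm.get_image("wrist");cv2.imwrite("pics/w.png",w)
r=arm.spot_in("wrist","sleeve");print([(np.round(d["position"],3),d["conf"]) for d in r])
l,st,c=red(w)
for k in range(1,len(st)):
    if st[k][4]>200:
        ys,xs=np.nonzero(l==k);rr=cv2.minAreaRect(np.c_[xs,ys].astype(np.float32));print(c[k],rr,[at("wrist",u,v,.185).round(4).tolist() for u,v in cv2.boxPoints(rr)])
E
```

```text
[0.5784 0.0724 0.2693] [-1.200e-03  6.708e-01  7.417e-01  7.000e-04] [0.008 0.218 0.363 1.716 0.003 1.479] [-0.96 -0.72 -1.64]
[]
[253.72179813 199.71331637] ((254.0, 199.5), (61.0, 20.0), 90.0) [[0.5631, 0.0894, 0.185], [0.5801, 0.0911, 0.185], [0.5862, 0.0344, 0.185], [0.568, 0.0325, 0.185]]
```

View pics/w.png

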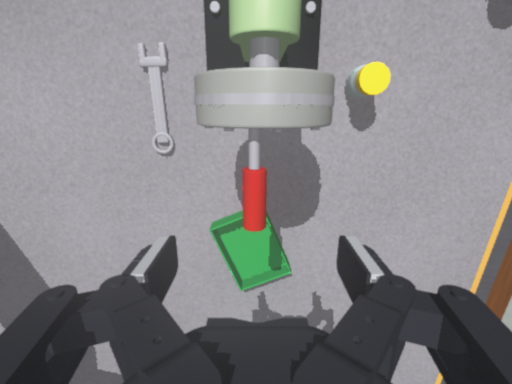

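The wrist view shows the sleeve at (254,200), with its long axis vertical and between the fingers. The drum centre is at column 264, so the handle sits about 9 mm to −x of the axle, around −12° from the top. I'll descend partway, then recheck.

Call:
{"api": "apply_moves", "payload": {"series": [[[-0.005,-0.003,0.03,0],[-0.005,-0.003,0.03,0],[-0.005,-0.003,0.03,0],[-0.005,-0.003,0.03,0],[-0.005,-0.0025,0.03,0],[0,0,0.03,0],[0,0,0.02,0],[0,0,0,0],[0,0,0,0],[0,0,0,0]]]}}

```text
time_s: 4.38
position: [0.5735, 0.0611, 0.2217]
tcp_rot: [0.0, 0.672, 0.741, 0.0]
ft_force: [0.3, -0.7, 0.6]
opening: 0.0854
gripper_force: 0.0
```

Call:
{"api": "apply_moves", "payload": {"series": [[[0.005,0.003,0.03,0],[0.005,0.003,0.03,0],[0.005,0.002,0.03,0],[0,0,0.03,0],[0,0,0.03,0],[0,0,0.03,0],[0,0,0.03,0],[0,0,0.02,0],[0,0,0.02,0],[0,0,0,0],[0,0,0,0],[0,0,0,0]]]}}

```text
time_s: 5.38
position: [0.5752, 0.065, 0.1593]
tcp_rot: [0.0, 0.672, 0.741, 0.0]
ft_force: [-0.2, 0.6, 0.4]
opening: 0.0857
gripper_force: 0.0
```

Call:
{"api": "apply_moves", "payload": {"series": [[[0,0,0,0],[0,0,0,0],[0,0,0,0],[0,0,0,0],[0,0,0,0],[0,0,0,0],[0,0,0,0],[0,0,0,0],[0,0,0,0],[0,0,0,0],[0,0,0,0],[0,0,0,0]]], "grip": 0, "grip_force": 40}}

```text
time_s: 6.38
position: [0.5755, 0.065, 0.1591]
tcp_rot: [0.0, 0.672, 0.741, 0.0]
ft_force: [3.3, 0.0, 0.3]
opening: 0.0211
gripper_force: 39.1
```

```bash
python3 - <<'E'
from h import *
s=arm.sense();print({k:np.round(v,4).tolist() for k,v in s.items()})
a=arm.get_image("scene");b=arm.get_image("wrist")
cv2.imwrite("pics/g.png",np.hstack([cv2.resize(a[60:210,180:330],(400,400)),cv2.resize(b[0:384,64:448],(400,400))]))
E
```

```text
{'time_s': 6.3833, 'q': [-0.0033, 0.183, 0.1028, 1.4893, 0.0001, 1.4697], 'joint_velocities': [-0.0015, -0.0005, -0.0017, -0.0004, -0.0018, 0.0013], 'tau': [-0.001, -38.7961, 30.5888, 1.3174, -0.1207, -0.0158], 'position': [0.5755, 0.065, 0.1591], 'tcp_rot': [0.0005, 0.6717, 0.7408, 0.0005], 'ft_force': [3.3099, 0.0427, 0.3213], 'ft_torque': [0.0509, -0.6773, -0.0215], 'gripper_force': 39.1123, 'opening': 0.0211}
```

View pics/g.png

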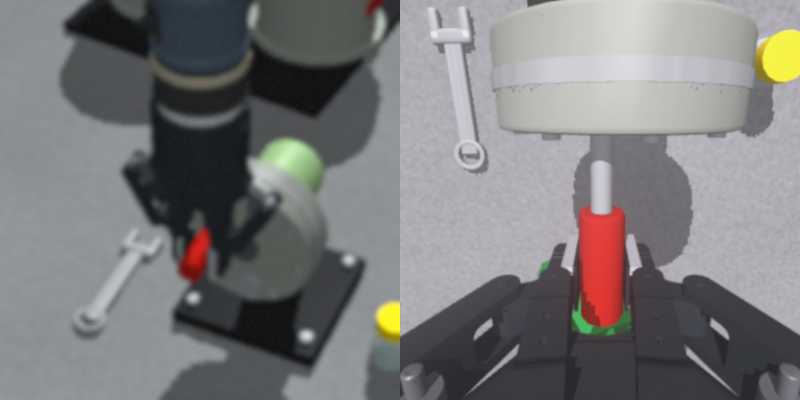

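The sleeve is held between the pads in both views, with the opening at 21 mm. I'll start cranking with a 30° test arc.

Call:
{"api": "apply_moves", "payload": {"series": [[[0,0.0078,-0.001,0],[0,0.0078,-0.001,0],[0,0.0078,-0.001,0],[0,0.0078,-0.001,0],[0,0.0078,0.0004,0],[0,0.0078,0.0004,0],[0,0.0078,0.0004,0],[0,0.0078,0.0004,0],[0,0.0076,0.0018,0],[0,0.0076,0.0018,0],[0,0.0076,0.0018,0],[0,0.0076,0.0018,0]]]}}

```text
time_s: 7.48
position: [0.597, 0.0671, 0.1585]
tcp_rot: [-0.001, 0.672, 0.741, -0.001]
ft_force: [-2.8, -1.1, 5.7]
opening: 0.0206
gripper_force: 39.6
```

```bash
python3 - <<'E'
from h import *
s=arm.sense();print({k:np.round(v,4).tolist() for k,v in s.items()})
for m in range(23,400,10):
    r=np.radians(m);print(m,round(.00784*np.cos(r),4),round(.00784*np.sin(r),4),end=' | ')
E
```

```text
{'time_s': 7.4833, 'q': [0.0006, 0.2436, 0.1721, 1.5013, -0.0005, 1.4736], 'joint_velocities': [0.0052, 0.0612, 0.0618, -0.0024, 0.0002, 0.0049], 'tau': [0.0438, -38.8462, 30.5786, -0.9756, 0.1094, 0.0178], 'position': [0.597, 0.0671, 0.1585], 'tcp_rot': [-0.0006, 0.6717, 0.7408, -0.0009], 'ft_force': [-2.8107, -1.1289, 5.6718], 'ft_torque': [-0.0841, 0.5407, 0.0217], 'gripper_force': 39.6464, 'opening': 0.0206}
23 0.0072 0.0031 | 33 0.0066 0.0043 | 43 0.0057 0.0053 | 53 0.0047 0.0063 | 63 0.0036 0.007 | 73 0.0023 0.0075 | 83 0.001 0.0078 | 93 -0.0004 0.0078 | 103 -0.0018 0.0076 | 113 -0.0031 0.0072 | 123 -0.0043 0.0066 | 133 -0.0053 0.0057 | 143 -0.0063 0.0047 | 153 -0.007 0.0036 | 163 -0.0075 0.0023 | 173 -0.0078 0.001 | 183 -0.0078 -0.0004 | 193 -0.0076 -0.0018 | 203 -0.0072 -0.0031 | 213 -0.0066 -0.0043 | 223 -0.0057 -0.0053 | 233 -0.0047 -0.0063 | 243 -0.0036 -0.007 | 253 -0.0023 -0.0075 | 263 -0.001 -0.0078 | 273 0.0004 -0.0078 | 283 0.0018 -0.0076 | 293 0.0031 -0.0072 | 303 0.0043 -0.0066 | 313 0.0053 -0.0057 | 323 0.0063 -0.0047 | 333 0.007 -0.0036 | 343 0.0075 -0.0023 | 353 0.0078 -0.001 | 363 0.0078 0.0004 | 373 0.0076 0.0018 | 383 0.0072 0.0031 | 393 0.0066 0.0043 |
```

Call:
{"api": "apply_moves", "payload": {"series": [[[0,0.0072,0.0031,0],[0,0.0072,0.0031,0],[0,0.0072,0.0031,0],[0,0.0072,0.0031,0],[0,0.0066,0.0043,0],[0,0.0066,0.0043,0],[0,0.0066,0.0043,0],[0,0.0066,0.0043,0],[0,0.0057,0.0053,0],[0,0.0057,0.0053,0],[0,0.0057,0.0053,0],[0,0.0057,0.0053,0]]]}}

```text
time_s: 8.48
position: [0.6185, 0.0692, 0.1452]
tcp_rot: [0.001, 0.672, 0.741, 0.001]
ft_force: [2.7, -0.7, 4.4]
opening: 0.0208
gripper_force: 39.7
```

Call:
{"api": "apply_moves", "payload": {"series": [[[0,0.0047,0.0063,0],[0,0.0047,0.0063,0],[0,0.0047,0.0063,0],[0,0.0047,0.0063,0],[0,0.0036,0.007,0],[0,0.0036,0.007,0],[0,0.0036,0.007,0],[0,0.0036,0.007,0],[0,0.0023,0.0075,0],[0,0.0023,0.0075,0],[0,0.0023,0.0075,0],[0,0.0023,0.0075,0]]]}}

```text
time_s: 9.48
position: [0.6291, 0.0702, 0.1237]
tcp_rot: [0.001, 0.672, 0.741, 0.001]
ft_force: [5.3, 0.3, 1.7]
opening: 0.0209
gripper_force: 39.6
```

Call:
{"api": "apply_moves", "payload": {"series": [[[0,0.001,0.0078,0],[0,0.001,0.0078,0],[0,0.001,0.0078,0],[0,0.001,0.0078,0],[0,-0.0004,0.0078,0],[0,-0.0004,0.0078,0],[0,-0.0004,0.0078,0],[0,-0.0004,0.0078,0],[0,-0.0018,0.0076,0],[0,-0.0018,0.0076,0],[0,-0.0018,0.0076,0],[0,-0.0018,0.0076,0]]]}}

```text
time_s: 10.48
position: [0.627, 0.07, 0.0993]
tcp_rot: [-0.0, 0.672, 0.741, -0.0]
ft_force: [5.3, 0.8, -0.6]
opening: 0.0209
gripper_force: 39.4
```

Call:
{"api": "apply_moves", "payload": {"series": [[[0,-0.0031,0.0072,0],[0,-0.0031,0.0072,0],[0,-0.0031,0.0072,0],[0,-0.0031,0.0072,0],[0,-0.0043,0.0066,0],[0,-0.0043,0.0066,0],[0,-0.0043,0.0066,0],[0,-0.0043,0.0066,0],[0,-0.0053,0.0057,0],[0,-0.0053,0.0057,0],[0,-0.0053,0.0057,0],[0,-0.0053,0.0057,0]]]}}

```text
time_s: 11.48
position: [0.614, 0.0688, 0.0807]
tcp_rot: [-0.0, 0.672, 0.741, -0.0]
ft_force: [4.2, 0.6, 0.9]
opening: 0.0207
gripper_force: 39.4
```

Call:
{"api": "apply_moves", "payload": {"series": [[[0,-0.0063,0.0047,0],[0,-0.0063,0.0047,0],[0,-0.0063,0.0047,0],[0,-0.0063,0.0047,0],[0,-0.007,0.0036,0],[0,-0.007,0.0036,0],[0,-0.007,0.0036,0],[0,-0.007,0.0036,0],[0,-0.0075,0.0023,0],[0,-0.0075,0.0023,0],[0,-0.0075,0.0023,0],[0,-0.0075,0.0023,0]]]}}

```text
time_s: 12.48
position: [0.5941, 0.0668, 0.071]
tcp_rot: [0.001, 0.672, 0.741, 0.001]
ft_force: [4.9, -0.1, 1.6]
opening: 0.0208
gripper_force: 39.5
```

Call:
{"api": "apply_moves", "payload": {"series": [[[0,-0.0078,0.001,0],[0,-0.0078,0.001,0],[0,-0.0078,0.001,0],[0,-0.0078,0.001,0],[0,-0.0078,-0.0004,0],[0,-0.0078,-0.0004,0],[0,-0.0078,-0.0004,0],[0,-0.0078,-0.0004,0],[0,-0.0076,-0.0018,0],[0,-0.0076,-0.0018,0],[0,-0.0076,-0.0018,0],[0,-0.0076,-0.0018,0]]]}}

```text
time_s: 13.48
position: [0.5719, 0.0647, 0.0722]
tcp_rot: [0.001, 0.672, 0.741, 0.001]
ft_force: [8.2, 0.9, -1.1]
opening: 0.0206
gripper_force: 39.3
```

Call:
{"api": "apply_moves", "payload": {"series": [[[0,-0.0072,-0.0031,0],[0,-0.0072,-0.0031,0],[0,-0.0072,-0.0031,0],[0,-0.0072,-0.0031,0],[0,-0.0066,-0.0043,0],[0,-0.0066,-0.0043,0],[0,-0.0066,-0.0043,0],[0,-0.0066,-0.0043,0],[0,-0.0057,-0.0053,0],[0,-0.0057,-0.0053,0],[0,-0.0057,-0.0053,0],[0,-0.0057,-0.0053,0]]]}}

```text
time_s: 14.48
position: [0.5527, 0.0628, 0.0843]
tcp_rot: [0.001, 0.672, 0.741, 0.001]
ft_force: [9.7, 1.0, -4.3]
opening: 0.0207
gripper_force: 39.2
```

Call:
{"api": "apply_moves", "payload": {"series": [[[0,-0.0047,-0.0063,0],[0,-0.0047,-0.0063,0],[0,-0.0047,-0.0063,0],[0,-0.0047,-0.0063,0],[0,-0.0036,-0.007,0],[0,-0.0036,-0.007,0],[0,-0.0036,-0.007,0],[0,-0.0036,-0.007,0],[0,-0.0023,-0.0075,0],[0,-0.0023,-0.0075,0],[0,-0.0023,-0.0075,0],[0,-0.0023,-0.0075,0]]]}}

```text
time_s: 15.48
position: [0.5417, 0.0618, 0.1038]
tcp_rot: [0.001, 0.672, 0.741, 0.001]
ft_force: [11.2, -0.4, -8.2]
opening: 0.0207
gripper_force: 39.3
```

Call:
{"api": "apply_moves", "payload": {"series": [[[0,-0.001,-0.0078,0],[0,-0.001,-0.0078,0],[0,-0.001,-0.0078,0],[0,-0.001,-0.0078,0],[0,0.0004,-0.0078,0],[0,0.0004,-0.0078,0],[0,0.0004,-0.0078,0],[0,0.0004,-0.0078,0],[0,0.0018,-0.0076,0],[0,0.0018,-0.0076,0],[0,0.0018,-0.0076,0],[0,0.0018,-0.0076,0]]]}}

```text
time_s: 16.48
position: [0.5411, 0.0618, 0.1248]
tcp_rot: [-0.001, 0.672, 0.741, -0.001]
ft_force: [9.8, 0.0, -11.8]
opening: 0.0209
gripper_force: 39.5
```

Call:
{"api": "apply_moves", "payload": {"series": [[[0,0.0031,-0.0072,0],[0,0.0031,-0.0072,0],[0,0.0031,-0.0072,0],[0,0.0031,-0.0072,0],[0,0.0043,-0.0066,0],[0,0.0043,-0.0066,0],[0,0.0043,-0.0066,0],[0,0.0043,-0.0066,0],[0,0.0053,-0.0057,0],[0,0.0053,-0.0057,0],[0,0.0053,-0.0057,0],[0,0.0053,-0.0057,0]]]}}

```text
time_s: 17.48
position: [0.5526, 0.0629, 0.1465]
tcp_rot: [-0.002, 0.672, 0.741, -0.002]
ft_force: [2.3, -0.6, -13.7]
opening: 0.0209
gripper_force: 39.5
```

Call:
{"api": "apply_moves", "payload": {"series": [[[0,0.0063,-0.0047,0],[0,0.0063,-0.0047,0],[0,0.0063,-0.0047,0],[0,0.0063,-0.0047,0],[0,0.007,-0.0036,0],[0,0.007,-0.0036,0],[0,0.007,-0.0036,0],[0,0.007,-0.0036,0],[0,0.0075,-0.0023,0],[0,0.0075,-0.0023,0],[0,0.0075,-0.0023,0],[0,0.0075,-0.0023,0]]]}}

```text
time_s: 18.48
position: [0.5749, 0.065, 0.1592]
tcp_rot: [-0.0, 0.672, 0.741, -0.0]
ft_force: [-3.5, -1.0, -9.9]
opening: 0.0209
gripper_force: 39.9
```

```bash
cat > fit.py <<'E'
import numpy as np
from scipy.optimize import least_squares
D=np.array([[.597,.0671,.1585,-2.8,-1.1,5.7],[.6185,.0692,.1452,2.7,-.7,4.4],[.6291,.0702,.1237,5.3,.3,1.7],[.627,.07,.0993,5.3,.8,-.6],[.614,.0688,.0807,4.2,.6,.9],[.5941,.0668,.071,4.9,-.1,1.6],[.5719,.0647,.0722,8.2,.9,-1.1],[.5527,.0628,.0843,9.7,1,-4.3],[.5417,.0618,.1038,11.2,-.4,-8.2],[.5411,.0618,.1248,9.8,0,-11.8],[.5526,.0629,.1465,2.3,-.6,-13.7],[.5749,.065,.1592,-3.5,-1,-9.9]])
a=np.radians(5.65);X=np.array([np.cos(a),np.sin(a)])
x=D[:,:2]@X;z=D[:,2];Fx=D[:,3:5]@X;Fz=D[:,5]
c=least_squares(lambda p:np.hypot(x-p[0],z-p[1])-p[2],[x.mean(),z.mean(),.045]).x
th=np.arctan2(x-c[0],z-c[1])
T=.045*(Fx*np.cos(th)-Fz*np.sin(th))  # outside torque in +theta dir on tool; = -drag + grav
R=Fx*np.sin(th)+Fz*np.cos(th)
if __name__=="__main__":
    print(c.round(4));print(np.degrees(th).round(1));print(T.round(3));print(R.round(1))
    for T1 in (T,):
        for idx in (slice(None),slice(0,None,2),slice(1,None,2)):
            A=np.c_[np.ones(12),np.sin(th),np.cos(th)][idx];p,*_=np.linalg.lstsq(A,T1[idx],rcond=None)
            # grav torque = M sin(th+psi): heavy at th+psi (from top, + toward x); bottom when th+psi=180
            psi=np.degrees(np.arctan2(p[2],p[1]));print(p.round(3),"M",np.hypot(p[1],p[2]).round(3),"psi",psi,"target th",(180-psi)%360,"res",(A@p-T1[idx]).round(3))
E
python3 fit.py
```

```text
[0.5887 0.1152 0.0451]
[  15.5   48.3   79.2  110.7  139.9  168.4 -162.9 -133.6 -104.7  -77.8
  -46.2  -13.1]
[-0.194 -0.069 -0.03  -0.06  -0.172 -0.229 -0.369 -0.443 -0.484 -0.426
 -0.375 -0.258]
[  4.7   4.9   5.5   5.2   2.   -0.6  -1.4  -4.1  -8.7 -12.  -11.1  -8.8]
[-0.256  0.21   0.04 ] M 0.214 psi 10.645001879327939 target th 169.35499812067206 res [ 0.033 -0.003 -0.011 -0.013  0.021 -0.023  0.014  0.007  0.015 -0.027
 -0.005 -0.007]
[-0.267  0.211  0.042] M 0.215 psi 11.137742844576902 target th 168.8622571554231 res [ 0.024 -0.021  0.009  0.001  0.002 -0.015]
[-0.245  0.209  0.038] M 0.213 psi 10.194729338856684 target th 169.8052706611433 res [ 0.006 -0.002 -0.011  0.02  -0.015  0.002]
```

The fit is clean: drag 0.256 N m, weight 0.214 N m, heavy side at the bottom with the handle at about 169°. I'll crank back the other way to that angle, which checks the result with the drag reversed.

Call:
{"api": "apply_moves", "payload": {"series": [[[0,-0.0075,0.0023,0],[0,-0.0075,0.0023,0],[0,-0.0075,0.0023,0],[0,-0.0075,0.0023,0],[0,-0.007,0.0036,0],[0,-0.007,0.0036,0],[0,-0.007,0.0036,0],[0,-0.007,0.0036,0],[0,-0.0063,0.0047,0],[0,-0.0063,0.0047,0],[0,-0.0063,0.0047,0],[0,-0.0063,0.0047,0]]]}}

```text
time_s: 19.48
position: [0.5607, 0.0636, 0.1528]
tcp_rot: [0.006, 0.672, 0.741, 0.006]
ft_force: [8.7, 1.2, -4.3]
opening: 0.0209
gripper_force: 40.5
```

Call:
{"api": "apply_moves", "payload": {"series": [[[0,-0.0053,0.0057,0],[0,-0.0053,0.0057,0],[0,-0.0053,0.0057,0],[0,-0.0053,0.0057,0],[0,-0.0043,0.0066,0],[0,-0.0043,0.0066,0],[0,-0.0043,0.0066,0],[0,-0.0043,0.0066,0],[0,-0.0031,0.0072,0],[0,-0.0031,0.0072,0],[0,-0.0031,0.0072,0],[0,-0.0031,0.0072,0]]]}}

```text
time_s: 20.48
position: [0.5424, 0.0618, 0.1285]
tcp_rot: [0.0, 0.672, 0.741, 0.001]
ft_force: [6.3, 2.1, 0.2]
opening: 0.021
gripper_force: 40.9
```

Call:
{"api": "apply_moves", "payload": {"series": [[[0,-0.0018,0.0076,0],[0,-0.0018,0.0076,0],[0,-0.0018,0.0076,0],[0,-0.0018,0.0076,0],[0,-0.0004,0.0078,0],[0,-0.0004,0.0078,0],[0,-0.0004,0.0078,0],[0,-0.0004,0.0078,0],[0,0.001,0.0078,0],[0,0.001,0.0078,0],[0,0.001,0.0078,0],[0,0.001,0.0078,0]]]}}

```text
time_s: 21.48
position: [0.5413, 0.0617, 0.1059]
tcp_rot: [0.001, 0.672, 0.741, 0.001]
ft_force: [5.4, 1.4, 1.9]
opening: 0.0208
gripper_force: 41.1
```

Call:
{"api": "apply_moves", "payload": {"series": [[[0,0.0023,0.0075,0],[0,0.0023,0.0075,0],[0,0.0023,0.0075,0],[0,0.0023,0.0075,0],[0,0.0036,0.007,0],[0,0.0036,0.007,0],[0,0.0036,0.007,0],[0,0.0036,0.007,0],[0,0.0047,0.0063,0],[0,0.0047,0.0063,0],[0,0.0047,0.0063,0],[0,0.0047,0.0063,0]]]}}

```text
time_s: 22.48
position: [0.5516, 0.0627, 0.0853]
tcp_rot: [0.0, 0.672, 0.741, 0.0]
ft_force: [4.6, 1.9, 6.8]
opening: 0.0207
gripper_force: 41.4
```

Call:
{"api": "apply_moves", "payload": {"series": [[[0,0.0057,0.0053,0],[0,0.0057,0.0053,0],[0,0.0057,0.0053,0],[0,0.0057,0.0053,0],[0,0.0066,0.0043,0],[0,0.0066,0.0043,0],[0,0.0066,0.0043,0],[0,0.0066,0.0043,0],[0,0.0072,0.0031,0],[0,0.0072,0.0031,0],[0,0.0072,0.0031,0],[0,0.0072,0.0031,0]]]}}

```text
time_s: 23.48
position: [0.5694, 0.0645, 0.0728]
tcp_rot: [-0.001, 0.672, 0.741, -0.001]
ft_force: [-0.5, -0.1, 10.5]
opening: 0.0206
gripper_force: 41.7
```

Call:
{"api": "apply_moves", "payload": {"series": [[[0,0.0076,0.0018,0],[0,0.0076,0.0018,0],[0,0.0076,0.0018,0],[0,0.0076,0.0018,0],[0,0.0078,0.0004,0],[0,0.0078,0.0004,0],[0,0.0078,0.0004,0],[0,0.0078,0.0004,0],[0,0.0078,-0.001,0],[0,0.0078,-0.001,0],[0,0.0078,-0.001,0],[0,0.0078,-0.001,0]]]}}

```text
time_s: 24.48
position: [0.5887, 0.0663, 0.0701]
tcp_rot: [-0.003, 0.672, 0.741, -0.004]
ft_force: [-5.7, 0.8, 9.3]
opening: 0.0205
gripper_force: 41.8
```

```bash
python3 - <<'E'
from fit import *
D2=np.array([[.5607,.0636,.1528,8.7,1.2,-4.3],[.5424,.0618,.1285,6.3,2.1,.2],[.5413,.0617,.1059,5.4,1.4,1.9],[.5516,.0627,.0853,4.6,1.9,6.8],[.5694,.0645,.0728,-.5,-.1,10.5],[.5887,.0663,.0701,-5.7,.8,9.3]])
x2=np.r_[x,D2[:,:2]@X];z2=np.r_[z,D2[:,2]];F=np.r_[Fx,D2[:,3:5]@X];G=np.r_[Fz,D2[:,5]];s=np.r_[-np.ones(12),np.ones(6)]
c=least_squares(lambda p:np.hypot(x2-p[0],z2-p[1])-p[2],[.588,.115,.045]).x
t=np.arctan2(x2-c[0],z2-c[1]);T=.045*(F*np.cos(t)-G*np.sin(t))
A=np.c_[s,np.sin(t),np.cos(t)];ok=np.ones(18,bool)
for _ in range(2):
    p,*_=np.linalg.lstsq(A[ok],T[ok],rcond=None);r=A@p-T;print(c,p,np.degrees(np.arctan2(p[2],p[1])));print(np.degrees(t).round(1),r.round(3));ok=abs(r)<.05
from rig import arm
q=arm.sense();print(q["position"],np.degrees(np.arctan2(np.array(q["position"])[:2]@X-c[0],q["position"][2]-c[1]))%360)
E
```

```text
[0.58874687 0.11516687 0.04505152] [0.26071713 0.20390353 0.04276429] 11.844854039296603
[  15.4   48.2   79.1  110.7  139.9  168.4 -162.9 -133.5 -104.6  -77.7
  -46.2  -13.1  -33.1  -72.7 -101.9 -131.6 -159.6  175.4] [ 0.029 -0.011 -0.023 -0.025  0.01  -0.033  0.008  0.004  0.014 -0.025
 -0.003 -0.007 -0.04  -0.016  0.02  -0.007 -0.037  0.017]
[0.58874687 0.11516687 0.04505152] [0.26071713 0.20390353 0.04276429] 11.844854039296603
[  15.4   48.2   79.1  110.7  139.9  168.4 -162.9 -133.5 -104.6  -77.7
  -46.2  -13.1  -33.1  -72.7 -101.9 -131.6 -159.6  175.4] [ 0.029 -0.011 -0.023 -0.025  0.01  -0.033  0.008  0.004  0.014 -0.025
 -0.003 -0.007 -0.04  -0.016  0.02  -0.007 -0.037  0.017]
[0.58870072 0.06633518 0.0700931 ] 175.4024048467309
```

Both directions agree: the target handle angle is about 168.5°, and it now stands at 175.4°. I'll nudge it another 7° and hold.

Call:
{"api": "apply_moves", "payload": {"series": [[[0,0.006,-0.0008,0],[0,0.006,-0.001,0],[0,0.006,-0.001,0],[0,0.003,-0.0005,0],[0,0,0,0],[0,0,0,0],[0,0,0,0],[0,0,0,0],[0,0,0,0],[0,0,0,0],[0,0,0,0],[0,0,0,0]]]}}

```text
time_s: 25.48
position: [0.5932, 0.0668, 0.0707]
tcp_rot: [-0.004, 0.672, 0.741, -0.004]
ft_force: [-5.7, -0.3, 9.4]
opening: 0.0204
gripper_force: 41.8
```

```bash
python3 - <<'E'
from h import *
q=arm.sense();a=np.radians(5.65);print(q["position"],q["ft_force"],q["opening"],np.abs(q["joint_velocities"]).max(),np.degrees(np.arctan2(np.array(q["position"])[:2]@[np.cos(a),np.sin(a)]-.58875,q["position"][2]-.11517))%360)
a=arm.get_image("scene");b=arm.get_image("top")
cv2.imwrite("pics/f.png",np.hstack([cv2.resize(a[100:260,180:340],(400,400)),cv2.resize(b[100:290,80:270],(400,400))]))
E
```

```text
[0.59319276 0.06680386 0.07067494] [-5.67341471 -0.33137389  9.42805786] 0.020388006441877427 0.001819262479340246 169.6354942261192
```

View pics/f.png

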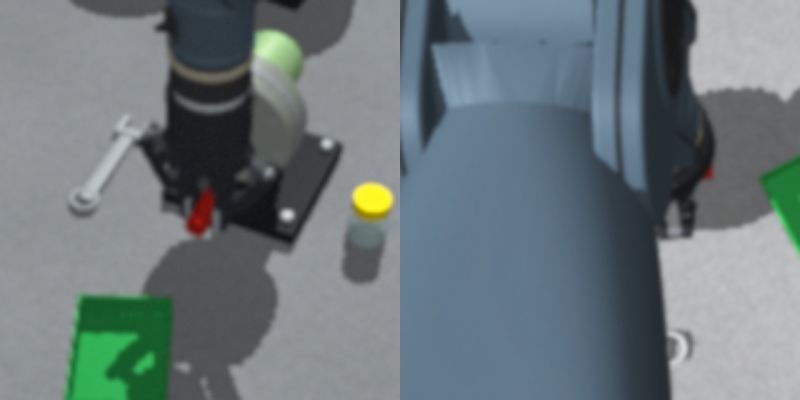

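The handle is still gripped at 169.6° and not moving. The scene view shows the jar, wrench and tray where they were, so I'm handing in.

```bash
python3 -c "
from rig import arm
print(arm.hand_in())"
```

```text
the job is handed in; nothing more can be done
None
```

The job is handed in: I felt out the heavy side by cranking a full turn and half a turn back, and by the fit it is now within a few degrees of the very bottom, with the handle still gripped and still and the jar, wrench and tray left where they were.

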